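# Press three reagent stoppers home in order

## Robot

A 6-joint arm with a two-finger parallel gripper is mounted at the origin on the work surface. World frame = base frame: x ahead of the robot, y to its left, z up, the work surface at z = 0. Lengths are in m, angles in rad, forces in N, time in s.
With the tool pointing down it reaches from about 0.275 to 0.775 m from the base axis. Payload 14.6 kg.
Tool frame: the origin (TCP) lies midway between the tips of the shut fingers; the grasp point (between the pads) lies 19 mm behind it (ctrl.pinch_z is the distance from the TCP to the grasp point, in m); z points along the fingers, y is the direction in which the jaws open and shut (so a half turn about z gives the same grasp; the last joint's range is limited). The gripper opens to 85 mm and grips with 20 to 120 N. Pads are 22 mm wide; open, the fingers measure 114 mm over their backs; the gripper's body (76 mm by 85 mm) begins 54 mm behind the grasp point. The pads swing forward as they close: fully open they stand 13 mm farther back than shut.
Start: joints at [-1.478, 0.263, -0.048, 1.259, 0, 1.415], TCP at [0.129, -0.509, 0.231] pointing down, gripper open.
Joint ranges: [-2.65, 2.65], [-0.89, 1.7], [-1.18, 1.37], [-2.13, 2.11], [-1.35, 1.29], [-3.14, 3.14]. Speed limits (rad/s): [1.89, 1.89, 2.57, 2.79, 3.14, 3.14].

## Interface

Orientations are given as a unit quaternion [w, x, y, z].
In Python, from plant import ctrl, camera gives the robot as it stands.
- The arm moves only by the shell command python3 -m crank 'ROWS' [FORCE]. ROWS is JSON, one flat list of numbers, 7 for each row, row after row: the closure, from 0 (fully open) to 1 (shut), then the shift along the world's x, y, z in cm, then the turn, a rotation vector about the world's x, y, z in rad. In form: [gripper, tx, ty, tz, rx, ry, rz, gripper, tx, ty, tz, rx, ry, rz, ...]. A call has 1 to 12 rows; each row shifts and turns the pose as measured when the row begins; what a row does not reach is not made up. A row lasts 1/10 s, in which the tool goes at most 50 mm and 8.59 degrees, less where a joint would pass 70% of its speed; a pose out of reach is approached as far as the arm can. A call is refused whole if a number of a shift passes 5 or a number of a turn 0.15, either way. A call with a gripper value outside its range is refused whole. The fingers move at their own pace and stop on an object; FORCE is the grip in N (left out, the last holds). Time passes only in rows, so rows that do not move let the fingers close. It gives the time, the measured TCP pose, the force and the opening at its end, in the units of the state.
- ctrl.sense(): the state, without advancing time (a new reading comes with each control period).
- camera(name): name is "scene" or "top"; returns a dict with "img" (384x512x3 uint8, red, green, blue), "z_map" (384x512 float32, m along the optical axis (not along the pixel's ray), 0 where there is no reading), "mtx" (3x3 intrinsics, pixels), "R" (3x3) and "t" (3): a world point X has camera coordinates R X + t. Camera axes: x right, y down, z forward; pixel columns grow to the right and rows downward; lengths in m; the calibration is good to about 2 mm. A picture is of the moment at which its call begins.
- ctrl.finish_job(): hands the job in, once; it reports no verdict.
The state is a dict: "t": time; "q": joint angles; "qd": joint speeds; "joint_torque": joint torques, N m; "position": TCP position; "tcp_rot": TCP orientation; "contact_force": force on the tool from outside, world axes, zero at the start; "torque": the same for the moment, N m; "opening": opening from 0.0 (shut) to 1.0 (fully open).
Only numpy, scipy, OpenCV 4.12 (cv2) and the standard library are available. Lean on these libraries where they do the work, as an engineer would, in place of code of your own. Each camera call takes 0.05 s, during which the arm holds its last target. There are 200 camera calls.

## Task

Three reagent bottles on the grey tray have been left with their stoppers standing proud of the neck: press each one fully home from above with the fingertips, gently, first the red, then the blue, then the yellow. Pick nothing up: the bottles stay standing where they are, and the white-stoppered bottle, the vials and everything else on the bench are left alone. Finish with the arm clear of everything.

Things in the scene. Friction and masses are not known exactly. Their poses are not given: they have to be found in the camera images.
- red_bottle: Clear glass reagent bottle, 66 mm diameter, with a paper band and a red rubber-topped stopper; loose, about 0.3 to 0.55 kg with its contents, standing upright on the tray floor. Origin at the centre of its underside, z up its axis; it is round. The rim of its neck (37 mm diameter) is 100 mm above the origin.
- red_stopper (a joint): How far the red stopper has been pressed down, in m: 0 = its white collar stands 12 mm above the neck rim, 0.012 = fully home, collar down on the rim (a hard stop). Starts between 0 and 0.003. About 3 N of friction (a little more when pressed faster), no spring: it stays where it is left and cannot be pulled out.
- red_pad (a joint): How far the red rubber cap is squashed towards its collar, in m: 0 untouched, 0.012 bottomed out; about 1.8 N per mm, springs back. A gentle press squashes it 3 to 7 mm; near 11 mm is too hard.
- red_top (a point): Centre of the flat top of the red soft rubber cap (36 mm diameter, 18 mm thick, on the stopper's 6 mm white collar). Untouched it is 136 mm above the bottle's origin at stopper joint 0 and 124 mm when home. The rubber yields as it is pressed, about 1.8 N per mm, and springs back; so a press of 6 to 12 N seats the stopper, its top then 3 to 7 mm below the untouched height until released.
- blue_bottle: Clear glass reagent bottle, 66 mm diameter, with a paper band and a blue rubber-topped stopper; loose, about 0.3 to 0.55 kg with its contents, standing upright on the tray floor. Origin at the centre of its underside, z up its axis; it is round. The rim of its neck (37 mm diameter) is 100 mm above the origin.
- blue_stopper (a joint): How far the blue stopper has been pressed down, in m: 0 = its white collar stands 12 mm above the neck rim, 0.012 = fully home, collar down on the rim (a hard stop). Starts between 0 and 0.003. About 3 N of friction (a little more when pressed faster), no spring: it stays where it is left and cannot be pulled out.
- blue_pad (a joint): How far the blue rubber cap is squashed towards its collar, in m: 0 untouched, 0.012 bottomed out; about 1.8 N per mm, springs back. A gentle press squashes it 3 to 7 mm; near 11 mm is too hard.
- blue_top (a point): Centre of the flat top of the blue soft rubber cap (36 mm diameter, 18 mm thick, on the stopper's 6 mm white collar). Untouched it is 136 mm above the bottle's origin at stopper joint 0 and 124 mm when home. The rubber yields as it is pressed, about 1.8 N per mm, and springs back; so a press of 6 to 12 N seats the stopper, its top then 3 to 7 mm below the untouched height until released.
- yellow_bottle: Clear glass reagent bottle, 66 mm diameter, with a paper band and a yellow rubber-topped stopper; loose, about 0.3 to 0.55 kg with its contents, standing upright on the tray floor. Origin at the centre of its underside, z up its axis; it is round. The rim of its neck (37 mm diameter) is 100 mm above the origin.
- yellow_stopper (a joint): How far the yellow stopper has been pressed down, in m: 0 = its white collar stands 12 mm above the neck rim, 0.012 = fully home, collar down on the rim (a hard stop). Starts between 0 and 0.003. About 3 N of friction (a little more when pressed faster), no spring: it stays where it is left and cannot be pulled out.
- yellow_pad (a joint): How far the yellow rubber cap is squashed towards its collar, in m: 0 untouched, 0.012 bottomed out; about 1.8 N per mm, springs back. A gentle press squashes it 3 to 7 mm; near 11 mm is too hard.
- yellow_top (a point): Centre of the flat top of the yellow soft rubber cap (36 mm diameter, 18 mm thick, on the stopper's 6 mm white collar). Untouched it is 136 mm above the bottle's origin at stopper joint 0 and 124 mm when home. The rubber yields as it is pressed, about 1.8 N per mm, and springs back; so a press of 6 to 12 N seats the stopper, its top then 3 to 7 mm below the untouched height until released.
- tray: Fixed grey plastic spill tray, 220 mm (its x) by 350 mm (its y), wall 16 mm high and 5 mm thick, floor 5 mm thick. Origin under its centre. The four bottles and two vials stand in it.
- white_bottle: Bystander: the same glass bottle with a white stopper that is already home (top 124 mm above the origin at the centre of its underside). Its place among the other bottles varies.
- amber_vial: Bystander on the tray: amber vial with black cap, 24 mm diameter, 52 mm high, origin at the centre of its underside.
- clear_vial: Bystander on the tray: green-tinted vial with black cap, 24 mm diameter, 52 mm high, origin at the centre of its underside.
- conical_flask: Bystander on the robot's left: glass conical flask with a black bung, 84 mm diameter, 137 mm high, origin at the centre of its underside.
- beaker: Bystander on the robot's right: glass beaker, 72 mm diameter, 90 mm high, origin at the centre of its underside.
- powder_jar: Bystander on the robot's right: amber jar with white lid, 60 mm diameter, 85 mm high, origin at the centre of its underside.
- spatula: Bystander on the robot's left: slim steel laboratory spatula, 177 mm long, 5 mm thick, lying on the bench along its own x, crosswise.
Not all that is in view belongs to the job. What is shaped like the red_bottle but orange is not meant.

How it is judged:
By the outcome, as a careful person would: the job done as asked, in the order asked, and still so for the second after the job is handed in, with the robot touching nothing.
It also fails if it takes over 42 s, if anything falls off the work surface, if the arm or the gripper's body presses on something with over 40 N, if the wrist force passes 120 N, or if a joint passes its speed limit or range.

## Working session

There is one attempt and no reset: what is moved stays moved. The work goes in short steps, Python scripts to look and compute and a shell command to move; the robot and the scene stay as the last step left them, time stands still between calls to the robot, and variables do not carry over. Pictures are saved under pics/ and viewed, about 8 in all and at most 12, crops included, and the job is handed in when it is done.

```bash
mkdir -p pics; ls; python3 - <<'E'
from plant import ctrl,camera
import cv2,numpy as np
ims=[]
for n in("scene","top"):
    c=camera(n); np.savez(f"pics/{n}0.npz",**c); 
    cv2.imwrite(f"pics/{n}0.png",c["img"][:,:,::-1]); print(n,c["mtx"].tolist(),np.round(-c["R"].T@c["t"],3),np.round(c["R"],2).tolist())
s=ctrl.sense();print(s["t"],s["position"],s["tcp_rot"],s["contact_force"],s["opening"],ctrl.pinch_z)
E
```

```text
pics
scene [[485.9897254452774, 0.0, 254.6409850419324], [0.0, 485.9897254452774, 181.7335789123825], [0.0, 0.0, 1.0]] [ 1.462 -0.483  0.824] [[0.51, 0.86, -0.02], [0.48, -0.3, -0.82], [-0.71, 0.41, -0.57]]
top [[472.62079955207264, 0.0, 260.8510207999593], [0.0, 472.62079955207264, 191.35032463762843], [0.0, 0.0, 1.0]] [ 0.382 -0.006  1.298] [[-0.01, -1.0, 0.01], [-0.98, 0.01, -0.19], [0.19, -0.01, -0.98]]
0.1 [ 0.12874505 -0.5087344   0.23086943] [-4.63582695e-04  9.92332296e-01  1.23597736e-01  8.27487453e-06] [0.12808111 0.07094032 0.56951315] 1.0015965183811264 0.0187
```

View pics/top0.png

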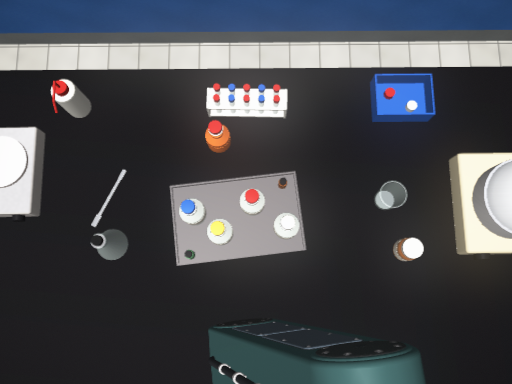

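View pics/scene0.png

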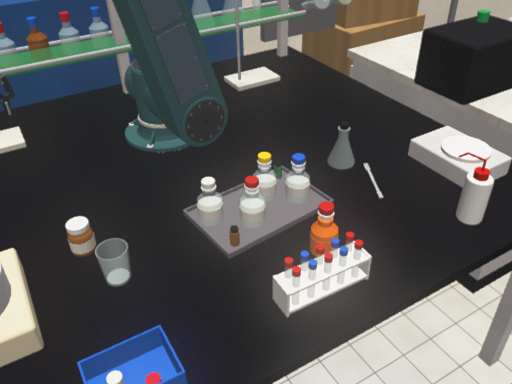

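Candidates, in top-view pixels:
- **Red:** on-tray cap at (252,196). Rejected: orange bottle's cap (216,128), rack tubes (~y 90), wash bottle (60,88), red item in the blue bin (390,93).
- **Blue:** on-tray cap at (188,207). Rejected: rack tubes.
- **Yellow:** (217,228), the only one.
- **White:** bystander at (287,222).

Next I'll measure these and check them in a close crop.

```bash
cat > h.py <<'E'
import numpy as np,cv2
HUE={"red":[((0,150,70),(6,255,255)),((174,150,70),(180,255,255))],"blue":[((105,150,70),(125,255,255))],"yellow":[((22,130,80),(34,255,255))]}
W={"top":(150,165,160,110),"scene":(185,145,150,110)}
def blob(c,n,k):
    x,y,w,h=W[n]; hsv=cv2.cvtColor(c["img"],cv2.COLOR_RGB2HSV)
    m=np.zeros(hsv.shape[:2],np.uint8)
    for a,b in HUE[k]: m|=cv2.inRange(hsv,a,b)
    r=np.zeros_like(m); r[y:y+h,x:x+w]=m[y:y+h,x:x+w]
    N,l,s,_=cv2.connectedComponentsWithStats(r); return l==1+np.argmax(s[1:,4])
def pts(c,m):
    v,u=np.nonzero(m&(c["z_map"]>0)); d=c["z_map"][v,u]
    return (np.linalg.inv(c["mtx"])@np.array([u,v,np.ones_like(u)])*d-np.array(c["t"])[:,None]).T@c["R"], u,v
def measure(c,n,k):
    P,u,v=pts(c,blob(c,n,k)); zt=np.percentile(P[:,2],90); T=P[P[:,2]>zt-.004]
    (cx,cy),r=cv2.minEnclosingCircle(T[:,:2].astype(np.float32))
    print(n,k,"px",u.mean().round(),v.mean().round(),"n",len(P),"ztop",zt.round(4),"mean",T[:,:2].mean(0).round(4),"circ",round(cx,4),round(cy,4),"d",round(2*r,4))
E
python3 - <<'E'
from h import *
t,s=[dict(np.load(f"pics/{n}0.npz")) for n in("top","scene")]
for k in HUE: measure(t,"top",k); measure(s,"scene",k)
# tray floor height + white
P,_,_=pts(t,np.s_[None] is None or np.pad(np.ones((6,12),bool),((250,128),(215,285))))
print("floor z",np.median(P[:,2]))
a=cv2.resize(t["img"][165:275,160:310],None,fx=3,fy=3);b=cv2.resize(s["img"][140:250,185:335],None,fx=3,fy=3)
cv2.imwrite("pics/crop.png",np.vstack([a])[:,:,::-1]);cv2.imwrite("pics/crop.png",np.vstack([a[:300],b[:300]])[:,:,::-1])
E
```

```text
top red px 252.0 196.0 n 135 ztop 0.1402 mean [0.5917 0.006 ] circ 0.5915 0.0058 d 0.0336
scene red px 326.0 208.0 n 164 ztop 0.1375 mean [0.777  0.0981] circ 0.7761 0.099 d 0.0362
top blue px 188.0 206.0 n 139 ztop 0.1416 mean [0.5654 0.1646] circ 0.5656 0.1648 d 0.0326
scene blue px 298.0 158.0 n 116 ztop 0.1403 mean [0.5693 0.1642] circ 0.5679 0.1656 d 0.0383
top yellow px 219.0 226.0 n 69 ztop 0.1422 mean [0.5163 0.088 ] circ 0.5119 0.0894 d 0.0329
scene yellow px 264.0 157.0 n 116 ztop 0.1404 mean [0.5151 0.091 ] circ 0.5149 0.092 d 0.0368
floor z -0.0001988101761970088
```

View pics/crop.png

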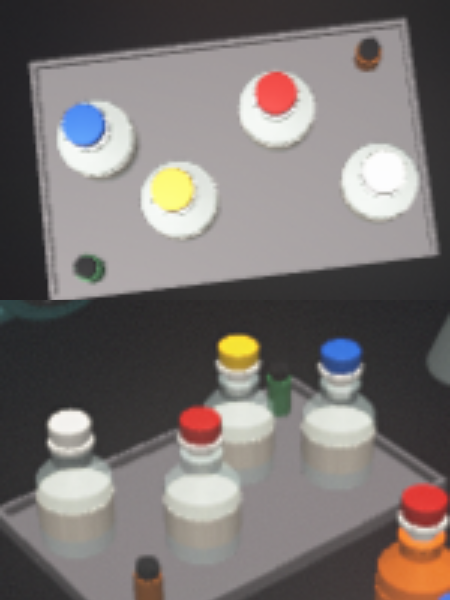

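The crop confirms the three on-tray caps. The red hit in the scene view is the orange bottle at (326,208), so I'll exclude it, widen the yellow mask and recheck the floor height.

```bash
sed -i 's/(185,145,150,110)/(185,145,125,60)/; s/(22,130,80),(34/(20,70,80),(38/' h.py
python3 - <<'E'
from h import *
t,s=[dict(np.load(f"pics/{n}0.npz")) for n in("top","scene")]
for k in HUE: measure(t,"top",k); measure(s,"scene",k)
def patch(c,n,u,v):
    m=np.zeros((384,512),bool); m[v-3:v+4,u-3:u+4]=1
    P,_,_=pts(c,m); print(n,u,v,np.median(P,0).round(4),P[:,2].std().round(4))
for u,v in((270,240),(245,235),(215,200),(225,190),(150,300),(320,180),(287,220)): patch(t,"top",u,v)
for u,v in((225,230),(285,222),(300,225),(235,180),(100,330),(208,183)): patch(s,"scene",u,v)
E
```

```text
top red px 252.0 196.0 n 135 ztop 0.1402 mean [0.5917 0.006 ] circ 0.5915 0.0058 d 0.0336
scene red px 251.0 181.0 n 124 ztop 0.1401 mean [0.5947 0.0042] circ 0.5939 0.0022 d 0.0392
top blue px 188.0 206.0 n 139 ztop 0.1416 mean [0.5654 0.1646] circ 0.5656 0.1648 d 0.0326
scene blue px 298.0 158.0 n 116 ztop 0.1403 mean [0.5693 0.1642] circ 0.5679 0.1656 d 0.0383
top yellow px 217.0 228.0 n 163 ztop 0.1413 mean [0.512 0.092] circ 0.5118 0.0917 d 0.0345
scene yellow px 264.0 157.0 n 150 ztop 0.1402 mean [0.515  0.0908] circ 0.5149 0.092 d 0.0368
top 270 240 [ 0.4913 -0.0422  0.0041] 0.0019
top 245 235 [0.5057 0.0259 0.005 ] 0.0031
top 215 200 [0.6038 0.1087 0.0043] 0.0028
top 225 190 [0.6315 0.0808 0.0049] 0.0025
top 150 300 [ 0.3352  0.281  -0.0005] 0.0025
top 320 180 [ 6.587e-01 -1.853e-01 -4.000e-04] 0.0024
top 287 220 [ 0.5303 -0.0818  0.1281] 0.0018
scene 225 230 [ 0.59   -0.0745  0.0051] 0.0014
scene 285 222 [0.6444 0.0733 0.007 ] 0.0047
scene 300 225 [6.713e-01 1.048e-01 6.000e-04] 0.0014
scene 235 180 [3.983e-01 6.000e-02 3.000e-04] 0.0018
scene 100 330 [ 7.286e-01 -4.408e-01 -2.000e-04] 0.0012
scene 208 183 [ 0.538  -0.0868  0.1278] 0.003
```

```bash
python3 -m crank '[1,3.2,3.6,0,0,0,0.12, 1,3.2,3.6,0,0,0,0.12, 1,3.2,3.6,0,0,0,0.12, 1,3.2,3.6,0,0,0,0.12, 1,3.2,3.6,0,0,0,0.12, 1,3.2,3.6,0,0,0,0.12, 1,3.2,3.6,0,0,0,0.12, 1,3.2,3.6,0,0,0,0.12, 1,3.2,3.6,0,0,0,0.12, 1,3.2,3.6,0,0,0,0.12, 1,3.2,3.6,0,0,0,0.12, 1,3.2,3.6,0,0,0,0.12]' 20; python3 -c "
from plant import ctrl;print(ctrl.sense()['q'])"
```

```text
t: 1.3
position: [0.5188, -0.0609, 0.2282]
tcp_rot: [-0.001, 0.647, 0.763, -0.001]
contact_force: [0.9, -1.0, 0.0]
opening: -0.002
[-2.72349809e-01  2.61834549e-01 -5.85270912e-02  1.25361925e+00
 -1.21579251e-03  1.13437589e+00]
```

```bash
python3 -m crank '[1,2.2,2,0,0,0,0.1, 1,2.2,2,0,0,0,0.1, 1,2.2,2,0,0,0,0, 1,0,0,0,0,0,0, 1,0,0,0,0,0,0]'
```

```text
t: 1.8
position: [0.5892, 0.0078, 0.2255]
tcp_rot: [-0.003, 0.559, 0.829, -0.002]
contact_force: [-0.1, -0.5, -0.4]
opening: 0.0
```

```bash
python3 -m crank '[1,0.2,-0.1,-2.5,0,0,0, 1,0.2,-0.2,-2.5,0,0,0, 1,0,0,-1.6,0,0,0, 1,0,0,0,0,0,0, 1,0,0,0,0,0,0]'
```

```text
t: 2.3
position: [0.5909, 0.002, 0.1584]
tcp_rot: [-0.003, 0.56, 0.828, -0.002]
contact_force: [-0.4, -1.0, 0.3]
opening: 0.005
```

```bash
python3 -m crank '[1,0.2,0.3,0,0,0,0, 1,0,0,-0.8,0,0,0, 1,0,0,0,0,0,0]'; python3 - <<'E'
from plant import camera
import cv2,numpy as np
a,b=camera("scene")["img"],camera("top")["img"]
cv2.imwrite("pics/r1.png",np.hstack([cv2.resize(a[100:260,170:330],None,fx=2.5,fy=2.5),cv2.resize(b[130:290,160:320],None,fx=2.5,fy=2.5)])[:,:,::-1])
E
```

```text
t: 2.6
position: [0.5936, 0.0046, 0.1522]
tcp_rot: [-0.001, 0.561, 0.828, -0.001]
contact_force: [0.3, 1.2, 0.9]
opening: 0.006
```

View pics/r1.png

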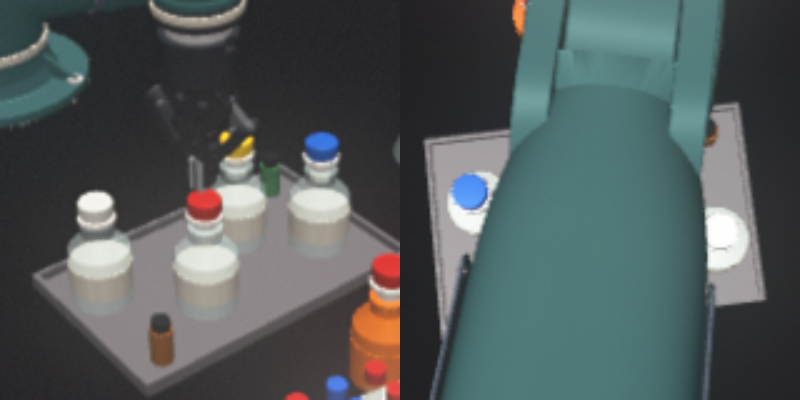

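The left half shows the shut fingertips just above the red cap, near crop (196,188), perhaps a little left of the cap centre at (205,200). I'll project the TCP into the image to check.

```bash
python3 - <<'E'
from plant import camera,ctrl
import cv2,numpy as np
c=camera("scene"); p=ctrl.sense()["position"]; print(p)
def pr(X): q=c["mtx"]@(c["R"]@np.array(X)+c["t"]); return q[:2]/q[2]
u=pr(p);w=pr([.593,.005,.140]);print(u,w)
im=cv2.resize(c["img"][150:220,215:295],None,fx=7,fy=7,interpolation=cv2.INTER_CUBIC)[:,:,::-1].copy()
for q,col in((u,(0,255,0)),(w,(255,255,0))): cv2.circle(im,tuple(int(v) for v in (q-[215,150])*7+3),4,col,1)
cv2.imwrite("pics/r2.png",im)
E
```

```text
[0.59390274 0.00456859 0.15291264]
[250.81468981 174.26642266] [250.90041398 178.34752042]
```

View pics/r2.png

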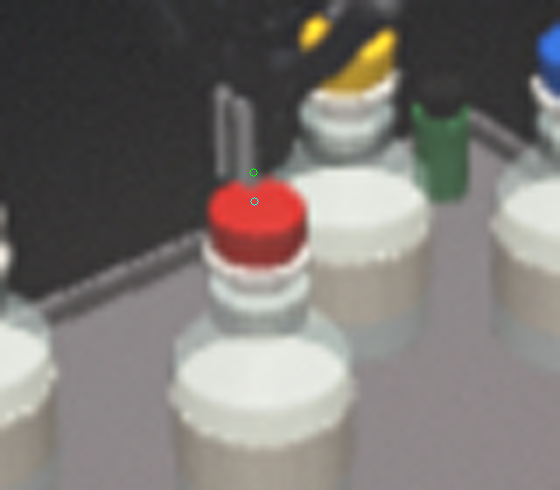

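The fingers are black and blend into the background; allowing for the 22 mm pad width, the pads agree with the projected TCP at (253,172), above the cap centre (254,201). Pressing slowly.

```bash
python3 -m crank '[1,0,0,-0.4,0,0,0, 1,0,0,-0.4,0,0,0, 1,0,0,-0.3,0,0,0, 1,0,0,-0.3,0,0,0, 1,0,0,-0.3,0,0,0]'; python3 -m crank '[1,0,0,-0.3,0,0,0, 1,0,0,-0.3,0,0,0]'
```

```text
t: 3.25
position: [0.5942, 0.0046, 0.1351]
tcp_rot: [-0.0, 0.561, 0.828, -0.001]
contact_force: [-0.4, -0.1, 2.6]
opening: -0.0
t: 3.45
position: [0.5942, 0.0046, 0.1289]
tcp_rot: [-0.0, 0.561, 0.828, -0.001]
contact_force: [-1.8, -0.6, 4.2]
opening: 0.001
```

```bash
python3 -m crank '[1,0,0,-0.2,0,0,0, 1,0,0,-0.1,0,0,0, 1,0,0,0,0,0,0]'
```

```text
t: 3.75
position: [0.5943, 0.0046, 0.1256]
tcp_rot: [-0.0, 0.561, 0.828, -0.001]
contact_force: [-2.6, 0.4, 6.8]
opening: 0.001
```

```bash
python3 -m crank '[1,0,0,-0.1,0,0,0, 1,0,0,-0.05,0,0,0, 1,0,0,0,0,0,0]'
```

```text
t: 4.05
position: [0.5944, 0.0046, 0.125]
tcp_rot: [0.0, 0.561, 0.828, -0.001]
contact_force: [-2.2, -0.0, 6.6]
opening: -0.004
```

```bash
python3 -m crank '[1,0,0,-0.2,0,0,0, 1,0,0,-0.1,0,0,0, 1,0,0,0,0,0,0]'
```

```text
t: 4.35
position: [0.5946, 0.0045, 0.1234]
tcp_rot: [0.001, 0.561, 0.828, -0.0]
contact_force: [-2.9, 0.6, 9.0]
opening: 0.0
```

9 N at z 0.1234, with the force rising at the rubber's own rate: red is seated. Lifting and moving to blue.

```bash
python3 -m crank '[1,0,0,1.5,0,0,0, 1,0,0,3,0,0,0, 1,-0.7,4,0.3,0,0,0.05, 1,-0.7,4,0,0,0,0.05, 1,-0.7,4,0,0,0,0.05, 1,-0.7,4,0,0,0,0.05, 1,0,0,0,0,0,0, 1,0,0,0,0,0,0]'; python3 - <<'E'
from plant import camera
from h import *
c=camera("scene"); measure(c,"scene","red"); measure(c,"scene","blue")
E
```

```text
t: 5.15
position: [0.5653, 0.1694, 0.1721]
tcp_rot: [0.001, 0.473, 0.881, -0.0]
contact_force: [-0.4, 0.1, -0.1]
opening: 0.002
scene red px 251.0 184.0 n 122 ztop 0.13 mean [0.5947 0.004 ] circ 0.5945 0.0052 d 0.0352
scene blue px 298.0 158.0 n 116 ztop 0.1404 mean [0.5687 0.1636] circ 0.5689 0.1647 d 0.0397
```

Red top is now at 0.130 m (home should be 0.129) and the bottle hasn't moved. Now blue at (0.567, 0.1645).

```bash
python3 -m crank '[1,0.2,-0.5,0,0,0,0, 1,0,0,-1.2,0,0,0, 1,0,0,-0.6,0,0,0, 1,0,0,0,0,0,0]'
```

```text
t: 5.6
position: [0.5681, 0.1605, 0.1519]
tcp_rot: [0.001, 0.475, 0.88, -0.0]
contact_force: [-0.6, 0.3, 0.6]
opening: -0.001
```

```bash
python3 -m crank '[1,-0.1,0.4,0,0,0,0, 1,0,0,-0.3,0,0,0, 1,0,0,-0.3,0,0,0, 1,0,0,-0.2,0,0,0]'
```

```text
t: 6.0
position: [0.5672, 0.1643, 0.1433]
tcp_rot: [0.001, 0.476, 0.88, -0.0]
contact_force: [-0.0, -0.3, -0.2]
opening: -0.004
```

```bash
python3 -m crank '[1,0,0,-0.3,0,0,0, 1,0,0,-0.3,0,0,0]'
```

```text
t: 6.2
position: [0.5673, 0.1645, 0.1371]
tcp_rot: [0.001, 0.475, 0.88, -0.0]
contact_force: [-0.9, -0.6, 4.1]
opening: 0.001
```

```bash
python3 -m crank '[1,0,0,-0.3,0,0,0, 1,0,0,-0.3,0,0,0, 1,0,0,-0.3,0,0,0]'
```

```text
t: 6.5
position: [0.5673, 0.1645, 0.1278]
tcp_rot: [0.001, 0.475, 0.88, -0.0]
contact_force: [-1.2, -0.0, 3.5]
opening: -0.001
```

```bash
python3 -m crank '[1,0,0,-0.3,0,0,0, 1,0,0,-0.1,0,0,0, 1,0,0,0,0,0,0]'
```

```text
t: 6.8
position: [0.5674, 0.1645, 0.1238]
tcp_rot: [0.002, 0.475, 0.88, 0.0]
contact_force: [-2.6, -0.3, 8.7]
opening: 0.003
```

```bash
python3 -m crank '[1,0,0,1.5,0,0,0, 1,0,0,3,0,0,0, 1,-1.8,-2.4,0.2,0,0,-0.05, 1,-1.8,-2.4,0,0,0,0, 1,-1.8,-2.4,0,0,0,0, 1,0,0,0,0,0,0, 1,0,0,0,0,0,0]'; python3 - <<'E'
from plant import camera
from h import *
c=camera("scene")
for k in HUE: measure(c,"scene",k)
E
```

```text
t: 7.5
position: [0.5122, 0.0907, 0.1705]
tcp_rot: [0.002, 0.498, 0.867, 0.0]
contact_force: [0.0, 0.2, -0.8]
opening: 0.003
scene red px 251.0 184.0 n 121 ztop 0.1302 mean [0.595  0.0037] circ 0.5941 0.0057 d 0.0372
scene blue px 298.0 161.0 n 112 ztop 0.1303 mean [0.5691 0.1639] circ 0.5682 0.1652 d 0.0372
scene yellow px 264.0 157.0 n 150 ztop 0.1396 mean [0.5151 0.0899] circ 0.5139 0.0909 d 0.0385
```

Blue is home too. Now yellow.

```bash
python3 -m crank '[1,0.1,0.1,-1.2,0,0,0, 1,0,0,-0.7,0,0,0, 1,0,0,-0.3,0,0,0, 1,0,0,-0.3,0,0,0]'
```

```text
t: 7.95
position: [0.515, 0.0938, 0.1442]
tcp_rot: [0.002, 0.497, 0.868, 0.0]
contact_force: [0.1, 0.1, 1.3]
opening: 0.001
```

```bash
python3 -m crank '[1,0,0,-0.3,0,0,0, 1,0,0,-0.2,0,0,0]'
```

```text
t: 8.15
position: [0.5152, 0.0941, 0.1388]
tcp_rot: [0.002, 0.497, 0.868, 0.0]
contact_force: [0.2, 0.3, 1.5]
opening: -0.001
```

```bash
python3 -m crank '[1,0,0,-0.3,0,0,0, 1,0,0,-0.3,0,0,0, 1,0,0,-0.3,0,0,0]'
```

```text
t: 8.45
position: [0.5154, 0.0941, 0.1298]
tcp_rot: [0.002, 0.497, 0.868, 0.001]
contact_force: [-1.8, 0.8, 3.1]
opening: 0.001
```

```bash
python3 -m crank '[1,0,0,-0.3,0,0,0, 1,0,0,-0.2,0,0,0, 1,0,0,0,0,0,0]'
```

```text
t: 8.75
position: [0.5154, 0.0941, 0.1245]
tcp_rot: [0.002, 0.497, 0.868, 0.001]
contact_force: [-2.1, 0.2, 7.4]
opening: -0.002
```

```bash
python3 -m crank '[1,0,0,-0.2,0,0,0, 1,0,0,0,0,0,0]'
```

```text
t: 8.95
position: [0.5156, 0.0941, 0.1231]
tcp_rot: [0.003, 0.497, 0.868, 0.001]
contact_force: [-3.8, -0.2, 11.6]
opening: 0.0
```

```bash
python3 -m crank '[1,0,0,1.5,0,0,0, 1,0,0,3,0,0,0, 1,0,0,4,0,0,0, 1,-1,-4,2,0,0,-0.1, 1,-1,-4,0,0,0,-0.1, 1,-1,-4,0,0,0,-0.1, 1,-1,-4,0,0,0,-0.1, 1,-1,-4,0,0,0,-0.1, 1,-1,-4,0,0,0,-0.1, 1,-1,-4,0,0,0,-0.1, 1,0,0,0,0,0,0, 1,0,0,0,0,0,0]'; python3 - <<'E'
from plant import camera
from h import *
c=camera("scene")
for k in HUE: measure(c,"scene",k)
t=camera("top")
for k in HUE: measure(t,"top",k)
cv2.imwrite("pics/end.png",np.vstack([np.hstack([c["img"],t["img"]])])[:,:,::-1][::1]); cv2.imwrite("pics/end.png",cv2.resize(np.hstack([c["img"],t["img"]])[:,:,::-1],(800,300)))
E
```

```text
t: 10.15
position: [0.4421, -0.1964, 0.2301]
tcp_rot: [0.004, 0.773, 0.635, 0.001]
contact_force: [1.1, 0.3, -0.2]
opening: -0.002
scene red px 251.0 184.0 n 124 ztop 0.1302 mean [0.5946 0.0041] circ 0.5935 0.0046 d 0.0354
scene blue px 298.0 161.0 n 111 ztop 0.1303 mean [0.5696 0.1646] circ 0.5684 0.1653 d 0.0369
scene yellow px 264.0 160.0 n 144 ztop 0.1302 mean [0.5141 0.0908] circ 0.5132 0.0923 d 0.0373
top red px 252.0 196.0 n 130 ztop 0.1316 mean [0.5912 0.0063] circ 0.5909 0.0062 d 0.0327
top blue px 188.0 207.0 n 136 ztop 0.1312 mean [0.5659 0.1642] circ 0.566 0.1651 d 0.0333
top yellow px 218.0 228.0 n 159 ztop 0.1314 mean [0.512  0.0921] circ 0.5118 0.0918 d 0.0348
```

View pics/end.png

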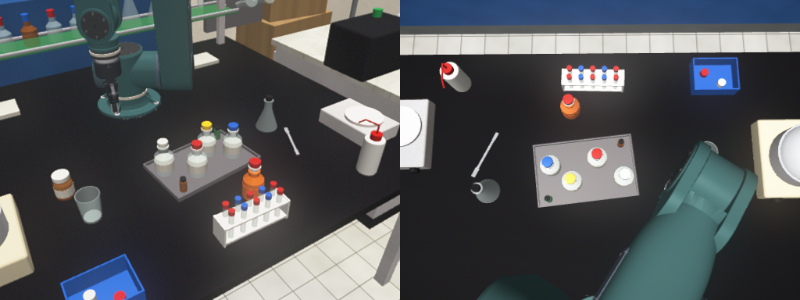

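All three caps read the same home height in both views, nothing else has moved, and the arm is well above the bench. Handing in.

```bash
python3 -c "
from plant import ctrl;print(ctrl.finish_job())"
```

```text
the job is handed in; nothing more can be done
None
```

I pressed the red, then the blue, then the yellow stopper home with the shut fingertips. Their last force readings were 9.0, 8.7 and 11.6 N, all within the 6 to 12 N the task gives for seating. The arm then moved clear and I handed the job in at about 10 s.

- **Stoppers:** all three cap tops read 0.130 m in the scene view and 0.131–0.132 m in the top view, down from about 0.140–0.142 m. Home should be 0.129 m, so the readings run 1–2.6 mm high. I put that down to camera calibration and taking the top from the upper readings, because all three agree.
- **Bottles:** their positions are unchanged to about 1–2 mm, and all are standing. The other items look untouched in the last pictures, though I didn't measure them.
- **Small deviations:** yellow was pressed about 2–3 mm off-centre. Its last reading was near the top of the gentle range, but the TCP height of 0.123 m means about 6 mm of squash (about 10.6 N).

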